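# Sweep the core trim rings into the scrap pan

### The job

Sweep the three short cardboard trim rings that lie about the table into the open steel scrap pan, pushing them along the table with the fingers through the pan's open front until each lies wholly inside. Do not grip them or pick them up, and leave the full-length cores that stand upright and everything else where they are.

Things in the scene. Friction and masses are not known exactly. Their poses are not given: they have to be found in the camera images.
- ring_a_center (a point): a trim ring cut off a cardboard label core: 16 mm tall, 50 mm outside and 38 mm inside diameter, 11 g or a little more, plain brown cardboard, lying flat on the table. The point is its centre, half-way up, on the axis; z is the ring's axis
- ring_b_center (a point): a trim ring cut off a cardboard label core: 20 mm tall, 50 mm outside and 38 mm inside diameter, 14 g or a little more, plain brown cardboard, lying flat on the table. The point is its centre, half-way up, on the axis; z is the ring's axis
- ring_c_center (a point): a trim ring cut off a cardboard label core: 24 mm tall, 50 mm outside and 38 mm inside diameter, 17 g or a little more, plain brown cardboard, lying flat on the table. The point is its centre, half-way up, on the axis; z is the ring's axis
- pan: fixed sheet-steel scrap pan, open in front like a dustpan; 35 mm walls at back and sides. Origin: middle of its floor, at table height; x runs from the mouth to the back. The floor, 2 mm above the table, begins at x = -90 mm (mouth line), with a ramp up to it from the table, begun at -110 mm; back wall at x = +90 mm, side walls at y = -115 and +115 mm (inside)
- core_1: a full-length cardboard label core standing upright on the table, 60 mm tall, 50 mm outside and 38 mm inside diameter, 40 g, easily knocked over; to be left alone. Origin: centre of its underside; it stands on the robot's side of the rings
- core_2: a full-length cardboard label core standing upright on the table, 60 mm tall, 50 mm outside and 38 mm inside diameter, 40 g, easily knocked over; to be left alone. Origin: centre of its underside; it stands beyond the rings
- tape: a roll of yellow packing tape lying flat, 100 mm outside diameter, 48 mm tall; to be left alone. Origin: centre of its underside
- label_roll: a roll of blank white labels lying flat, 96 mm diameter, 40 mm tall; to be left alone. Origin: centre of its underside
- bundle: a banded block of cut paper labels, 50 x 90 mm (x, y), 40 mm tall; to be left alone. Origin: centre of its underside
- dispenser: a blue table tape dispenser, 165 x 62 mm, 86 mm tall, near the table's far edge; to be left alone. Origin: centre of its underside
- screwdriver: a screwdriver lying near the table's far edge, its length along its x axis; to be left alone

How it is judged:
At the end, for the whole second after the job is handed in: All three rings lie at rest in the pan, each centre at least 20 mm past the mouth line (the front edge of the pan's floor), between the side walls and in front of the back wall, no higher than 34 mm (x of ring_a_center in the frame of pan between -0.07 and 0.09 m and y of ring_a_center in the frame of pan between -0.115 and 0.115 m and height (world z) of each of ring_a_center, ring_b_center, ring_c_center below 0.034 m and linear speed of each of ring_a, ring_b, ring_c below 0.02 m/s and x of ring_b_center in the frame of pan between -0.07 and 0.09 m and y of ring_b_center in the frame of pan between -0.115 and 0.115 m and x of ring_c_center in the frame of pan between -0.07 and 0.09 m and y of ring_c_center in the frame of pan between -0.115 and 0.115 m); the robot touches nothing.
It fails at once if a trim ring is picked up: its centre rises above 34 mm over the table (height (world z) of any of ring_a_center, ring_b_center, ring_c_center above 0.034 m).
It fails at once if a trim ring is gripped or crushed: the fingers press on it with more than 15 N (contact force between the fingers and ring_a above 15 N or contact force between the fingers and ring_b above 15 N or contact force between the fingers and ring_c above 15 N).
It fails at once if a full-length core is shifted by more than 20 mm or knocked over (distance of any of core_1, core_2 from where it was at the start of the episode above 0.02 m or angle between any of core_1, core_2's own z axis and vertical above 0.4 rad).
It fails at once if the tape, the label roll, the bundle, the dispenser or the screwdriver is shifted by more than 20 mm (distance of any of tape, label_roll, bundle, dispenser, screwdriver from where it was at the start of the episode above 0.02 m).
It also fails if it takes over 61 s, if anything falls off the work surface, if the arm or the gripper's body presses on something with over 40 N, if the wrist force passes 120 N, or if a joint passes its speed limit or range.

### The arm

A 6-joint arm with a two-finger parallel gripper is mounted at the origin on the work surface. World frame = base frame: x ahead of the robot, y to its left, z up, the work surface at z = 0. Lengths are in m, angles in rad, forces in N, time in s.
With the tool pointing down it reaches from about 0.25 to 0.725 m from the base axis. Payload 4 kg.
Tool frame: the origin (TCP) lies midway between the tips of the shut fingers; the grasp point (between the pads) lies 19 mm behind it (bot.grip_point_offset is the distance from the TCP to the grasp point, in m); z points along the fingers, y is the line along which they close (so a half turn about z gives the same grasp; the last joint's range is limited). The gripper opens to 85 mm and grips with 20 to 120 N. Pads are 22 mm wide; open, the fingers measure 114 mm over their backs; the gripper's body (76 mm by 85 mm) begins 54 mm behind the grasp point. The pads swing forward as they close: fully open they stand 13 mm farther back than shut.
Start: joints at [1.112, 0.241, 0.005, 1.335, 0, 1.571], TCP at [0.221, 0.448, 0.231] pointing down, gripper open.
Joint ranges: [-2.72, 2.72], [-1.05, 1.87], [-1.09, 1.28], [-1.99, 2.15], [-1.42, 1.44], [-3.14, 3.14]. Speed limits (rad/s): [2.79, 2.79, 3.14, 3.14, 3.14, 3.14].

### API

Orientations are given as a unit quaternion [x, y, z, w].
In Python, from workcell import bot gives the robot as it stands.
- The arm moves only by the tool step_arm, never from a script. Its argument "targets" is text: rows parted by semicolons, each of 7 numbers parted by spaces: the opening, from -1 (shut) to 1 (fully open), so that 0 is half open, then the shift along the world's x, y, z normalised to -1 to 1, where 1 is 0.5 m, then the turn, a rotation vector about the world's x, y, z normalised to -1 to 1, where 1 is pi/4 rad. In form: gripper x y z wx wy wz; .... A call has 1 to 10 rows; each row is the pose to reach, as a shift and turn from the pose commanded when the call began; what a row does not reach only later rows make up. A row lasts 1/12 s, in which the tool goes at most 41.7 mm and 7.16 degrees, less where a joint would pass 70% of its speed; a pose out of reach is approached as far as the arm can. A call with a number of a shift or a turn outside -1 to 1 is refused whole. A call with a gripper value outside its range is refused whole. The fingers move at their own pace and stop on an object; the grip force is fixed at half the most. Time passes only in rows, so rows that repeat a pose let the fingers close. It gives the time, the measured TCP pose, the force, the opening and the grip force at its end, in the units of the state.
- bot.get_obs(): the state, without advancing time (a new reading comes with each control period).
- bot.camera(name): name is "scene" or "side" or "wrist"; returns the picture (420x560x3 uint8, red, green, blue); there is no depth.
- bot.camera_info(name): a dict with "vertical_fov" (degrees; the focal length in pixels is half the picture's height over the tangent of half this angle, whatever the lens; pixels are square), "cx", "cy" (the principal point, pixels), "D" ([k1, k2, p1, p2, k3] as OpenCV has them; the pictures are not rectified), "pose" (4x4, takes a point from camera to world coordinates). Camera axes: x right, y up, looking along -z (the intrinsics and any distortion apply to the point x, -y, -z); pixel columns grow to the right and rows downward; lengths in m; the calibration is good to about 2 mm. A picture is of the moment at which its call begins: read the wrist's pose just before it. camera_info takes no time and is no camera call; for the wrist camera it gives the pose at the moment of the call.
- bot.job_done(): hands the job in; it is judged then, once.
The state is a dict: "clock": time; "joint_pos": joint angles; "joint_vel": joint speeds; "tau": joint torques, N m; "eef_pos": TCP position; "tool_rot": TCP orientation; "ft_force": force on the tool from outside, world axes, zero at the start; "ft_torque": the same for the moment, N m; "grip_width": finger opening in m; "grasp_force": force on a finger pad.
Only numpy, scipy, OpenCV 4.12 (cv2) and the standard library are available. Lean on these libraries where they do the work, as an engineer would, in place of code of your own. Each camera call takes 0.05 s, during which the arm holds its last target. There are 200 camera calls.

## Working session

There is one attempt and no reset: what is moved stays moved. The work goes in short steps, Python scripts to look and compute and a tool call to move; the robot and the scene stay as the last step left them, time stands still between calls to the robot, and variables do not carry over. Pictures are saved under pics/ and viewed, at most 10 in all, crops included, and the job is handed in when it is done.

Besides the shell and the picture viewer there is one more tool, called after "Emit:" as name(argument=value, ...) on one line, values as JSON. step_arm: Moves the arm, as the interface text tells. Scaled input: -1 to 1 covers 0.5 m each way for a shift and pi/4 rad each way for a turn. Its arguments: {"type":"object","properties":{"targets":{"type":"string"}},"required":["targets"]}

```bash
mkdir -p pics
cat > h.py <<'E'
import numpy as np, cv2
from workcell import bot
def K(i):
    f=210/np.tan(np.radians(i["vertical_fov"])/2)
    return np.array([[f,0,i["cx"]],[0,f,i["cy"]],[0,0,1.]])
def px2w(i,pts,z):
    n=cv2.undistortPoints(np.array(pts,float).reshape(-1,1,2),K(i),np.array(i["D"],float)).reshape(-1,2)
    T=np.array(i["pose"]); d=np.c_[n[:,0],-n[:,1],-np.ones(len(n))]@T[:3,:3].T
    o=T[:3,3]; return o+d*((z-o[2])/d[:,2])[:,None]
def w2px(i,P):
    T=np.array(i["pose"]); c=(np.array(P,float).reshape(-1,3)-T[:3,3])@T[:3,:3]
    c=c*[1,-1,-1]
    return cv2.projectPoints(c.reshape(-1,1,3),np.zeros(3),np.zeros(3),K(i),np.array(i["D"],float))[0].reshape(-1,2)
def snap(n,f):
    im=bot.camera(n); cv2.imwrite(f"pics/{f}.png",im[:,:,::-1]); return im
E
python3 - <<'E'
from h import *
for n in("scene","side"):
    snap(n,n+"0"); i=bot.camera_info(n); print(n,np.round(i["pose"],3).tolist(),i["vertical_fov"],i["D"])
o=bot.get_obs();print(o["clock"],o["eef_pos"],o["tool_rot"],o["grip_width"])
E
```

```text
scene [[0.845, -0.412, 0.342, 0.914], [0.535, 0.65, -0.539, -0.504], [0.0, 0.638, 0.77, 0.805], [0.0, 0.0, 0.0, 1.0]] 57.12271016613181 [0.03421093 0.         0.         0.         0.        ]
side [[-0.97, 0.14, -0.2, 0.349], [-0.244, -0.584, 0.774, 0.928], [-0.008, 0.799, 0.601, 0.733], [0.0, 0.0, 0.0, 1.0]] 53.47280694725501 [0.01272014 0.         0.         0.         0.        ]
0.1 [0.22121591 0.44780272 0.23049796] [ 2.27401435e-01  9.73800665e-01 -9.01498646e-04 -1.99168446e-04] 0.08525057404029938
```

View pics/scene0.png

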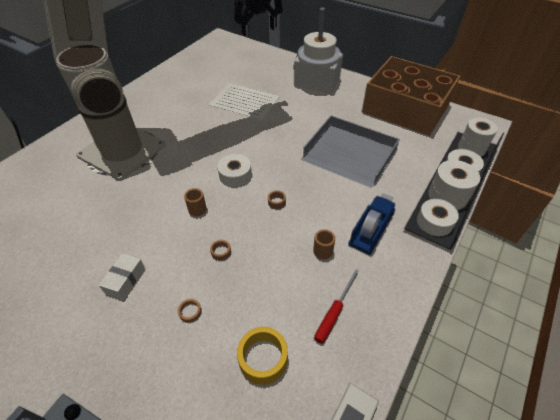

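View pics/side0.png

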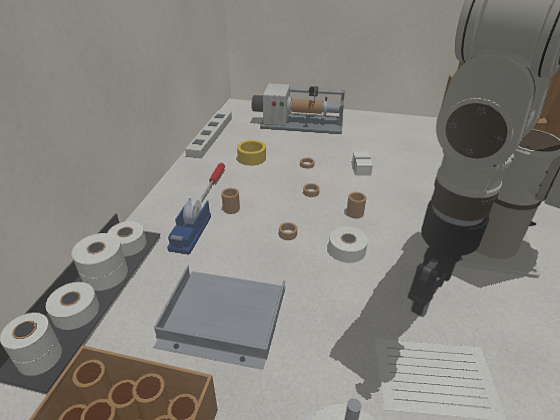

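The scene picture shows rings at about (277,199), (220,249) and (189,310), cores at (195,202) and (324,243), the pan around (350,150) and the label roll at (235,170). The side picture shows the same layout. Next I'll segment, measure, and zoom in on the pan.

```bash
cat > meas.py <<'E'
from h import *
from scipy.optimize import least_squares
def sil(i,x,y,h,r=.025):
    a=np.linspace(0,2*np.pi,40)
    P=[[x+r*np.cos(t),y+r*np.sin(t),z] for z in(0,h) for t in a]
    hl=cv2.convexHull(w2px(i,P).astype(np.float32)); m=cv2.moments(hl)
    return np.array([m["m10"]/m["m00"],m["m01"]/m["m00"]]),m["m00"]
def blobs(im,smin=75,lo=4,hi=20):
    hsv=cv2.cvtColor(im,cv2.COLOR_RGB2HSV)
    m=cv2.inRange(hsv,(lo,smin,30),(hi,255,235))
    cs,_=cv2.findContours(m,cv2.RETR_EXTERNAL,cv2.CHAIN_APPROX_NONE)
    out=[]
    for c in cs:
        c=cv2.convexHull(c); A=cv2.contourArea(c)
        if 80<A<1500:
            M=cv2.moments(c); out.append((M["m10"]/A,M["m01"]/A,A))
    return out
def loc(i,c,h):
    f=lambda p:sil(i,*p,h)[0]-c[:2]
    s=least_squares(f,px2w(i,[c[:2]],h/2)[0,:2],x_scale=.01).x
    return s,sil(i,*s,h)[1]
E
python3 - <<'E'
from meas import *
for n in("scene","side"):
    im=cv2.imread(f"pics/{n}0.png")[:,:,::-1].copy(); i=bot.camera_info(n)
    for b in blobs(im):
        r=[]
        for h in(.016,.020,.024,.060):
            s,A=loc(i,b,h); r.append(f"{s[0]:.3f},{s[1]:.3f} A{A:.0f}")
        print(n,np.round(b),r)
a=cv2.imread("pics/scene0.png")[105:195,290:410];b=cv2.imread("pics/side0.png")[260:370,145:300]
a=cv2.resize(a,(480,360),interpolation=2);b=cv2.resize(b,(507,360),interpolation=2)
cv2.imwrite("pics/pan.png",cv2.resize(np.hstack([a,b]),(790,288)))
E
```

```text
scene [189. 310. 398.] ['0.533,-0.294 A458', '0.534,-0.294 A482', '0.535,-0.295 A505', '0.544,-0.300 A729']
scene [220. 250. 312.] ['0.491,-0.130 A340', '0.492,-0.131 A361', '0.493,-0.132 A382', '0.503,-0.141 A583']
scene [324. 244. 494.] ['0.700,0.022 A329', '0.700,0.021 A349', '0.701,0.019 A370', '0.706,0.007 A564']
scene [439. 212. 130.] ['0.910,0.280 A298', '0.910,0.278 A320', '0.910,0.276 A344', '0.910,0.257 A564']
scene [276. 199. 252.] ['0.517,0.084 A261', '0.518,0.083 A280', '0.519,0.081 A299', '0.529,0.067 A479']
scene [195. 202. 450.] ['0.334,-0.043 A270', '0.335,-0.044 A291', '0.337,-0.045 A311', '0.351,-0.056 A503']
scene [459. 173. 112.] ['0.909,0.453 A246', '0.910,0.451 A268', '0.910,0.448 A290', '0.910,0.425 A497']
scene [ 81.  55. 604.] ['-0.553,0.308 A122', '-0.549,0.306 A137', '-0.546,0.304 A152', '-0.512,0.285 A294']
side [ 24. 329. 279.] ['0.992,0.519 A528', '0.990,0.521 A571', '0.988,0.522 A614', '0.972,0.532 A1026']
side [ 70. 298. 181.] ['0.951,0.422 A425', '0.950,0.424 A460', '0.948,0.425 A495', '0.932,0.438 A834']
side [ 96. 248. 118.] ['0.991,0.258 A299', '0.989,0.260 A327', '0.988,0.262 A354', '0.971,0.279 A620']
side [288. 231. 219.] ['0.522,0.073 A254', '0.521,0.075 A276', '0.521,0.078 A299', '0.516,0.100 A515']
side [357. 204. 340.] ['0.352,-0.091 A212', '0.352,-0.089 A232', '0.352,-0.086 A253', '0.352,-0.060 A451']
side [231. 199. 309.] ['0.719,-0.029 A199', '0.718,-0.027 A219', '0.717,-0.024 A238', '0.707,0.000 A425']
side [311. 190. 149.] ['0.494,-0.135 A186', '0.494,-0.132 A204', '0.494,-0.129 A223', '0.490,-0.102 A402']
side [307. 162. 100.] ['0.537,-0.295 A146', '0.536,-0.292 A162', '0.536,-0.288 A179', '0.531,-0.257 A332']
side [307. 106. 344.] ['0.622,-0.768 A83', '0.621,-0.763 A94', '0.620,-0.758 A105', '0.613,-0.716 A208']
side [ 550.  109. 1007.] ['-0.372,-0.954 A101', '-0.370,-0.949 A115', '-0.368,-0.944 A129', '-0.349,-0.896 A265']
```

View pics/pan.png

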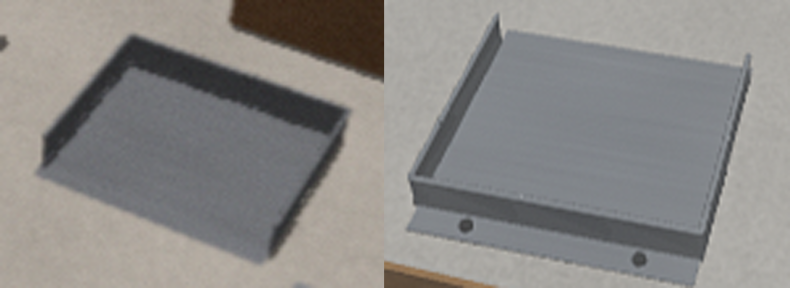

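The pan's mouth faces the rings (world -y). In the scene picture the ramp corners are at about (302,159) and (372,187) and the wall-top back corners at (331,117) and (399,139). In the side picture the wall tops are at (156,328), (267,349), (285,282) and (188,266).

Run:
```python
from h import *
a=bot.camera_info("scene");b=bot.camera_info("side")
print(px2w(a,[(301.9,159.1),(372.2,187.2)],0).round(3).tolist())
print(px2w(a,[(331.3,116.6),(398.8,138.8),(304,147.8)],.035).round(3).tolist())
print(px2w(b,[(155.7,327.9),(267.5,348.9),(284.7,281.8),(188.5,265.7)],.035).round(3).tolist())
# label roll/others
print(px2w(a,[(235,164),(123,268),(263,348)],.04).round(3).tolist(), px2w(a,[(330,320),(356,273),(372,240),(392,198)],.0).round(3).tolist())
print(px2w(b,[(348,240)],.04).round(3).tolist())
print(w2px(b,[[.52,.08,.01]]))
```

```text
[[0.489, 0.27, 0.0], [0.72, 0.276, -0.0]]
[[0.485, 0.462, 0.035], [0.713, 0.473, 0.035], [0.488, 0.282, 0.035]]
[[0.711, 0.469, 0.035], [0.478, 0.463, 0.035], [0.484, 0.284, 0.035], [0.717, 0.288, 0.035]]
[[0.359, 0.111, 0.04], [0.351, -0.304, 0.04], [0.727, -0.286, 0.04]] [[0.806, -0.144, 0.0], [0.803, -0.006, 0.0], [0.796, 0.104, 0.0], [0.783, 0.267, 0.0]]
[[0.36, 0.112, 0.04]]
[[288.12456276 231.56308146]]
```

Emit:
step_arm(targets="-0.2 0.6 -0.848 0 0 0 -1;-0.2 0.6 -0.848 0 0 0 -1;-0.2 0.6 -0.848 0 0 0 -1;-0.2 0.6 -0.848 0 0 0 -1;-0.2 0.6 -0.848 0 0 0 -1;-0.2 0.6 -0.848 0 0 0 -1;-0.2 0.6 -0.848 0 0 0 -1;-0.2 0.6 -0.848 0 0 0 -1;-0.2 0.6 -0.848 0 0 0 -1;-0.2 0.6 -0.848 0 0 0 -1")

```text
clock: 0.93
eef_pos: [0.4626, 0.1062, 0.2311]
tool_rot: [0.583, 0.813, -0.0, -0.0]
ft_force: [1.3, 0.5, -0.2]
grip_width: 0.0341
grasp_force: 0.0
```

Emit:
step_arm(targets="-0.2 0.114 -0.166 0 0 0 -0.4175;-0.2 0.114 -0.166 0 0 0 -0.4175;-0.2 0.114 -0.166 0 0 0 -0.4175;-0.2 0.114 -0.166 -0.08 0 0 -0.4175;-0.2 0.114 -0.166 -0.16 0 0 -0.4175;-0.2 0.114 -0.166 -0.24 0 0 -0.4175;-0.2 0.114 -0.166 -0.3 0 0 -0.4175;-0.2 0.114 -0.166 -0.34 0 0 -0.4175;-0.2 0.114 -0.166 -0.34 0 0 -0.4175")

```text
clock: 1.68
eef_pos: [0.5144, 0.0248, 0.0561]
tool_rot: [0.708, 0.707, -0.004, -0.004]
ft_force: [-1.2, -0.9, -0.7]
grip_width: 0.0342
grasp_force: 0.0
```

Run:
```python
from meas import *
o=bot.get_obs();print(o["eef_pos"],o["tool_rot"])
snap("wrist","w1")
i=bot.camera_info("wrist");print(np.round(i["pose"],3).tolist())
```

```text
[0.51440676 0.0248274  0.05607882] [ 0.70762785  0.70656371 -0.0040963  -0.00371096]
[[1.0, -0.001, 0.007, 0.517], [-0.001, 0.959, 0.284, 0.098], [-0.007, -0.284, 0.959, 0.201], [0.0, 0.0, 0.0, 1.0]]
```

View pics/w1.png

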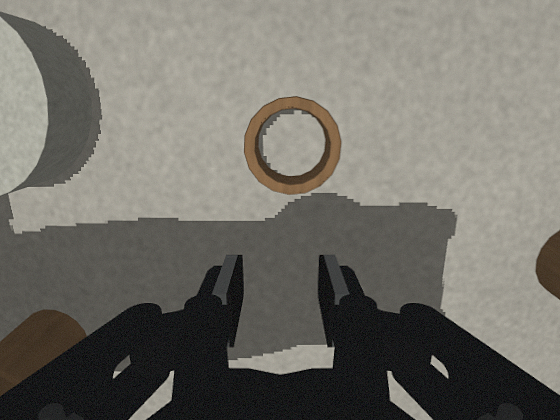

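The wrist picture shows the nearest ring at (292,145), ahead of and centred between the fingers, with the label roll well off to the left. I'll descend and start a slow push.

Emit:
step_arm(targets="-0.2 0.005 0 -0.04 0 0 0;-0.2 0.005 0 -0.08 0 0 0;-0.2 0.005 0 -0.1 0 0 0;-0.2 0.005 0 -0.1 0 0 0;-0.2 0.005 0 -0.1 0 0 0")

```text
clock: 2.15
eef_pos: [0.522, 0.0252, 0.0122]
tool_rot: [0.708, 0.707, 0.0, 0.0]
ft_force: [-0.2, 0.3, 0.2]
grip_width: 0.0342
grasp_force: 0.0
```

Emit:
step_arm(targets="-0.2 0 0.01 -0.012 0 0 0;-0.2 0 0.02 -0.014 0 0 0;-0.2 0 0.032 -0.014 0 0 0;-0.2 0 0.044 -0.014 0 0 0;-0.2 0 0.056 -0.014 0 0 0;-0.2 0 0.072 -0.014 0 0 0;-0.2 0 0.092 -0.014 0 0 0;-0.2 0 0.116 -0.014 0 0 0;-0.2 0 0.142 -0.014 0 0 0;-0.2 0 0.17 -0.014 0 0 0")

```text
clock: 2.98
eef_pos: [0.5215, 0.1115, 0.0043]
tool_rot: [0.708, 0.707, 0.0, -0.0]
ft_force: [0.1, 0.2, 0.6]
grip_width: 0.0344
grasp_force: 0.1
```

Run:
```python
from meas import *
snap("wrist","w2")
```

```text
(no output)
```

View pics/w2.png

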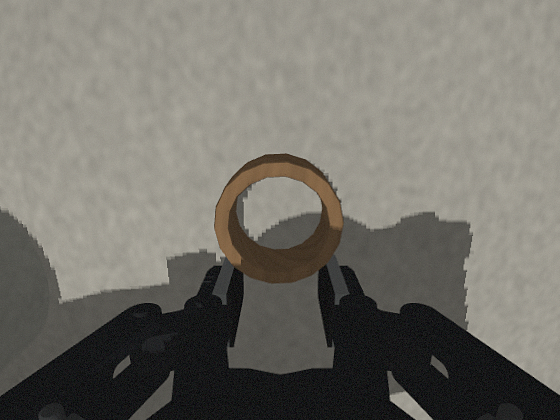

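The wrist picture shows the ring seated in the cup of the two fingers at (279,218). I'll keep pushing toward the pan.

Emit:
step_arm(targets="-0.2 0.001 0.028 0 0 0 0;-0.2 0.002 0.056 0 0 0 0;-0.2 0.004 0.084 0 0 0 0;-0.2 0.006 0.112 0 0 0 0;-0.2 0.008 0.14 0.001 0 0 0;-0.2 0.01 0.166 0.002 0 0 0;-0.2 0.012 0.19 0.003 0 0 0;-0.2 0.014 0.212 0.004 0 0 0;-0.2 0.015 0.232 0.004 0 0 0;-0.2 0.016 0.252 0.004 0 0 0")

```text
clock: 3.87
eef_pos: [0.5297, 0.2371, 0.0063]
tool_rot: [0.708, 0.707, -0.0, 0.0]
ft_force: [1.2, -1.0, 0.8]
grip_width: 0.0342
grasp_force: 0.1
```

Emit:
step_arm(targets="-0.2 0 0.02 0.002 0 0 0;-0.2 0 0.042 0.002 0 0 0;-0.2 0 0.066 0.002 0 0 0;-0.2 0 0.092 0.002 0 0 0;-0.2 0 0.12 0.002 0 0 0;-0.2 0 0.148 0.002 0 0 0;-0.2 0 0.176 0.002 0 0 0;-0.2 0 0.204 0.002 0 0 0;-0.2 0 0.23 0.002 0 0 0;-0.2 0 0.254 0.002 0 0 0")

```text
clock: 4.7
eef_pos: [0.5295, 0.3648, 0.0072]
tool_rot: [0.707, 0.707, 0.0, -0.0]
ft_force: [0.6, -0.0, -0.0]
grip_width: 0.0341
grasp_force: 0.1
```

Emit:
step_arm(targets="-0.2 0 0.018 0 0 0 0;-0.2 0 0.032 0 0 0 0;-0.2 0 0.042 0 0 0 0;-0.2 0 0.05 0 0 0 0;-0.2 0 0.054 0 0 0 0;-0.2 0 0.054 0 0 0 0;-0.2 0 0.03 0 0 0 0;-0.2 0 -0.02 0 0 0 0;-0.2 0 -0.06 0.06 0 0 0;-0.2 0 -0.12 0.14 0 0 0")

```text
clock: 5.53
eef_pos: [0.5268, 0.305, 0.0679]
tool_rot: [0.708, 0.707, -0.004, -0.001]
ft_force: [1.1, 0.6, 1.0]
grip_width: 0.0343
grasp_force: 0.0
```

Run:
```python
from meas import *
ims=[snap("scene","s2")[100:290,180:420],snap("side","d2")[150:340,140:380]]
im=cv2.resize(np.hstack(ims),None,fx=1.6,fy=1.6)[:,:,::-1]
cv2.imwrite("pics/c2.png",im)
for n,f in(("scene","s2"),("side","d2")):
    im=cv2.imread(f"pics/{f}.png")[:,:,::-1].copy(); i=bot.camera_info(n)
    for b in blobs(im): print(n,np.round(b),np.round(loc(i,b,.02)[0],3))
```

```text
scene [189. 310. 396.] [ 0.534 -0.295]
scene [220. 250. 313.] [ 0.492 -0.132]
scene [324. 244. 494.] [0.7   0.021]
scene [439. 212. 132.] [0.91  0.278]
scene [195. 202. 452.] [ 0.335 -0.044]
scene [459. 173. 114.] [0.909 0.451]
scene [339. 134. 124.] [0.534 0.426]
scene [ 80.  55. 590.] [-0.551  0.305]
side [ 24. 329. 279.] [0.99  0.521]
side [249. 332. 452.] [0.531 0.416]
side [ 70. 298. 180.] [0.95  0.424]
side [ 96. 248. 118.] [0.989 0.26 ]
side [356. 205. 361.] [ 0.353 -0.087]
side [230. 200. 359.] [ 0.718 -0.021]
side [311. 190. 151.] [ 0.494 -0.132]
side [307. 162. 102.] [ 0.536 -0.292]
side [312. 107. 216.] [ 0.597 -0.754]
```

View pics/c2.png

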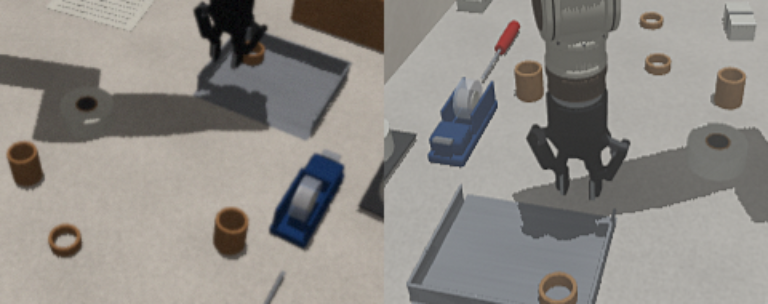

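Both cameras put ring 1 at about (0.532, 0.421), which is well inside the pan. Next is ring 2 at (0.493, -0.132).

Emit:
step_arm(targets="-0.2 -0.02 -0.06 0.06 0 0 0;-0.2 -0.072 -0.99 0.08 0 0 0;-0.2 -0.072 -0.99 0.08 0 0 0;-0.2 -0.072 -0.99 0.08 0 0 0;-0.2 -0.072 -0.99 0.08 0 0 0;-0.2 -0.072 -0.99 0.08 0 0 0;-0.2 -0.072 -0.99 0.08 0 0 0;-0.2 -0.072 -0.99 0.08 0 0 0;-0.2 -0.072 -0.99 0.08 0 0 0;-0.2 -0.072 -0.99 0.08 0 0 0")

```text
clock: 6.47
eef_pos: [0.4975, -0.0974, 0.1084]
tool_rot: [0.708, 0.706, -0.0, 0.0]
ft_force: [1.4, 0.1, 0.2]
grip_width: 0.034
grasp_force: 0.0
```

Emit:
step_arm(targets="-0.2 -0.008 -0.186 0 0 0 0;-0.2 -0.008 -0.186 0 0 0 0;-0.2 -0.008 -0.186 0 0 0 0;-0.2 -0.008 -0.186 -0.05 0 0 0;-0.2 -0.008 -0.186 -0.1 0 0 0;-0.2 -0.008 -0.186 -0.14 0 0 0;-0.2 -0.008 -0.186 -0.18 0 0 0;-0.2 -0.008 -0.186 -0.2 0 0 0;-0.2 -0.008 -0.186 -0.204 0 0 0;-0.2 -0.008 -0.186 -0.204 0 0 0")

```text
clock: 7.3
eef_pos: [0.4941, -0.1876, 0.006]
tool_rot: [0.708, 0.707, -0.0, -0.001]
ft_force: [-0.0, 0.6, 0.2]
grip_width: 0.0343
grasp_force: 0.0
```

Emit:
step_arm(targets="-0.2 0 0.01 -0.002 0 0 0;-0.2 0 0.02 -0.002 0 0 0;-0.2 0 0.032 -0.002 0 0 0;-0.2 0 0.044 -0.002 0 0 0;-0.2 0 0.056 -0.002 0 0 0;-0.2 0 0.072 -0.002 0 0 0;-0.2 0.001 0.092 -0.002 0 0 0;-0.2 0.003 0.116 -0.002 0 0 0;-0.2 0.006 0.142 -0.002 0 0 0;-0.2 0.01 0.17 -0.002 0 0 0")

```text
clock: 8.13
eef_pos: [0.4997, -0.1015, 0.0054]
tool_rot: [0.708, 0.707, -0.0, -0.0]
ft_force: [-0.3, 0.2, 0.3]
grip_width: 0.034
grasp_force: 0.1
```

Emit:
step_arm(targets="-0.2 0.007 0.028 0 0 0 0;-0.2 0.014 0.056 0 0 0 0;-0.2 0.021 0.084 0 0 0 0;-0.2 0.028 0.112 0 0 0 0;-0.2 0.035 0.14 0 0 0 0;-0.2 0.042 0.168 0 0 0 0;-0.2 0.049 0.196 0 0 0 0;-0.2 0.056 0.224 0 0 0 0;-0.2 0.063 0.252 0 0 0 0;-0.2 0.07 0.28 0 0 0 0")

```text
clock: 8.97
eef_pos: [0.5346, 0.0389, 0.0053]
tool_rot: [0.707, 0.707, -0.0, -0.0]
ft_force: [-0.2, -1.0, 0.6]
grip_width: 0.034
grasp_force: 0.1
```

Run:
```python
from meas import *
o=bot.get_obs();print(o["eef_pos"],o["ft_force"])
for n in("scene","side","wrist"):
    im=snap(n,n+"3"); i=bot.camera_info(n)
    for b in blobs(im): print(n,np.round(b),np.round(loc(i,b,.02)[0],3))
```

```text
[0.53456986 0.038939   0.00532611] [-0.17428337 -0.96331487  0.61792727]
scene [189. 310. 396.] [ 0.534 -0.295]
scene [324. 244. 490.] [0.7   0.021]
scene [439. 212. 128.] [0.91  0.278]
scene [195. 202. 463.] [ 0.335 -0.044]
scene [458. 173. 110.] [0.909 0.45 ]
scene [337. 132. 189.] [0.526 0.43 ]
scene [ 80.  55. 592.] [-0.55   0.305]
side [ 24. 329. 279.] [0.99  0.521]
side [249. 332. 454.] [0.531 0.416]
side [ 70. 298. 180.] [0.95  0.424]
side [ 96. 248. 118.] [0.989 0.26 ]
side [282. 229. 213.] [0.537 0.074]
side [357. 196.  84.] [ 0.355 -0.13 ]
side [230. 200. 359.] [ 0.718 -0.022]
side [307. 163. 103.] [ 0.536 -0.291]
side [314. 106. 176.] [ 0.588 -0.764]
side [ 458.   97. 1380.] [-0.018 -1.013]
side [552.  44. 968.] [-0.629 -1.979]
wrist [556. 334. 248.] [0.675 0.005]
```

Ring 2 is riding in the cup at about (0.537, 0.07), so I'll keep going.

Emit:
step_arm(targets="-0.2 0.006 0.024 0 0 0 0;-0.2 0.013 0.05 0 0 0 0;-0.2 0.02 0.078 0 0 0 0;-0.2 0.027 0.106 0 0 0 0;-0.2 0.034 0.134 0 0 0 0;-0.2 0.041 0.162 0 0 0 0;-0.2 0.048 0.19 0.001 0 0 0;-0.2 0.055 0.218 0.002 0 0 0;-0.2 0.062 0.246 0.003 0 0 0;-0.2 0.07 0.274 0.003 0 0 0")

```text
clock: 9.95
eef_pos: [0.5701, 0.1758, 0.007]
tool_rot: [0.707, 0.707, 0.0, -0.0]
ft_force: [0.6, -1.0, -0.1]
grip_width: 0.0344
grasp_force: 0.1
```

Emit:
step_arm(targets="-0.2 0.006 0.024 0.001 0 0 0;-0.2 0.012 0.048 0.001 0 0 0;-0.2 0.018 0.072 0.001 0 0 0;-0.2 0.024 0.098 0.001 0 0 0;-0.2 0.03 0.124 0.001 0 0 0;-0.2 0.036 0.15 0.001 0 0 0;-0.2 0.042 0.176 0.001 0 0 0;-0.2 0.048 0.202 0.001 0 0 0;-0.2 0.054 0.226 0.001 0 0 0;-0.2 0.06 0.25 0.001 0 0 0")

```text
clock: 10.78
eef_pos: [0.5999, 0.3004, 0.0073]
tool_rot: [0.708, 0.707, -0.0, -0.0]
ft_force: [0.3, -0.2, 0.5]
grip_width: 0.0341
grasp_force: 0.1
```

Emit:
step_arm(targets="-0.2 0 0.02 0 0 0 0;-0.2 0 0.038 0 0 0 0;-0.2 0 0.054 0 0 0 0;-0.2 0 0.066 0 0 0 0;-0.2 0 0.074 0 0 0 0;-0.2 0 0.074 0 0 0 0;-0.2 0 0.05 0 0 0 0;-0.2 0 0 0 0 0 0;-0.2 0 -0.05 0.06 0 0 0;-0.2 0 -0.1 0.14 0 0 0")

```text
clock: 11.62
eef_pos: [0.5964, 0.2481, 0.0692]
tool_rot: [0.708, 0.706, -0.005, -0.001]
ft_force: [1.7, 0.4, 0.9]
grip_width: 0.0341
grasp_force: 0.0
```

Run:
```python
from meas import *
o=bot.get_obs();print(o["eef_pos"],o["ft_force"])
for n in("scene","side"):
    im=snap(n,n+"4"); i=bot.camera_info(n)
    for b in blobs(im): print(n,np.round(b),np.round(loc(i,b,.02)[0],3))
```

```text
[0.59638423 0.2481252  0.06923956] [1.67772112 0.43868229 0.93091825]
scene [189. 310. 396.] [ 0.534 -0.294]
scene [324. 244. 492.] [0.7   0.021]
scene [439. 212. 128.] [0.91  0.278]
scene [195. 202. 452.] [ 0.335 -0.044]
scene [458. 173. 110.] [0.909 0.45 ]
scene [234. 165.  85.] [0.336 0.13 ]
scene [352. 152.  91.] [0.609 0.369]
scene [ 81.  55. 600.] [-0.55   0.306]
side [ 24. 329. 280.] [0.99  0.521]
side [248. 332. 452.] [0.532 0.416]
side [224. 307. 382.] [0.602 0.366]
side [ 70. 298. 182.] [0.95  0.424]
side [ 96. 248. 118.] [0.989 0.26 ]
side [356. 205. 360.] [ 0.353 -0.087]
side [307. 162. 100.] [ 0.536 -0.292]
side [307. 106. 346.] [ 0.621 -0.763]
side [ 459.   98. 1386.] [-0.019 -0.994]
side [555.  28. 238.] [-0.743 -2.364]
```

Ring 2 is at (0.602, 0.367), inside the pan. Ring 3 at (0.535, -0.293) is next.

Emit:
step_arm(targets="-0.2 -0.02 -0.04 0.06 0 0 0;-0.2 -0.11 -0.9 0.08 0 0 0;-0.2 -0.11 -0.9 0.08 0 0 0;-0.2 -0.11 -0.9 0.08 0 0 0;-0.2 -0.11 -0.9 0.08 0 0 0;-0.2 -0.11 -0.9 0.08 0 0 0;-0.2 -0.11 -0.9 0.08 0 0 0;-0.2 -0.11 -0.9 0.08 0 0 0;-0.2 -0.11 -0.9 0.08 0 0 0;-0.2 -0.11 -0.9 0.08 0 0 0")

```text
clock: 12.55
eef_pos: [0.5494, -0.1436, 0.1117]
tool_rot: [0.708, 0.706, -0.0, 0.0]
ft_force: [-0.3, -0.0, 0.2]
grip_width: 0.0339
grasp_force: 0.0
```

Emit:
step_arm(targets="-0.2 -0.03 -0.412 0 0 0 0;-0.2 -0.03 -0.412 0 0 0 0;-0.2 -0.03 -0.412 0 0 0 0;-0.2 -0.03 -0.412 0 0 0 0;-0.2 -0.03 -0.412 0 0 0 0;-0.2 -0.03 -0.412 0 0 0 0;-0.2 -0.03 -0.412 -0.05 0 0 0;-0.2 -0.03 -0.412 -0.1 0 0 0;-0.2 -0.03 -0.412 -0.14 0 0 0;-0.2 -0.03 -0.412 -0.14 0 0 0")

```text
clock: 13.38
eef_pos: [0.5314, -0.3453, 0.0363]
tool_rot: [0.708, 0.706, -0.001, -0.005]
ft_force: [-1.2, 0.4, -0.5]
grip_width: 0.0339
grasp_force: 0.0
```

Emit:
step_arm(targets="-0.2 0 -0.01 -0.03 0 0 0;-0.2 0 -0.01 -0.05 0 0 0;-0.2 0 -0.01 -0.06 0 0 0;-0.2 0 -0.01 -0.064 0 0 0;-0.2 0 -0.01 -0.064 0 0 0")

```text
clock: 13.8
eef_pos: [0.5356, -0.3515, 0.0095]
tool_rot: [0.708, 0.707, -0.0, -0.0]
ft_force: [-1.1, 0.0, 0.3]
grip_width: 0.0344
grasp_force: 0.0
```

Emit:
step_arm(targets="-0.2 0 0.01 -0.006 0 0 0;-0.2 0 0.02 -0.008 0 0 0;-0.2 0 0.032 -0.008 0 0 0;-0.2 0 0.044 -0.008 0 0 0;-0.2 0 0.056 -0.008 0 0 0;-0.2 0 0.072 -0.008 0 0 0;-0.2 0 0.092 -0.008 0 0 0;-0.2 0 0.116 -0.008 0 0 0;-0.2 0 0.142 -0.008 0 0 0;-0.2 0 0.17 -0.008 0 0 0")

```text
clock: 14.63
eef_pos: [0.5358, -0.2654, 0.0055]
tool_rot: [0.708, 0.707, 0.0, 0.0]
ft_force: [-0.3, -0.4, -0.8]
grip_width: 0.0338
grasp_force: 0.1
```

Emit:
step_arm(targets="-0.2 0 0.028 0 0 0 0;-0.2 0 0.056 0 0 0 0;-0.2 0 0.084 0 0 0 0;-0.2 0 0.112 0 0 0 0;-0.2 0 0.14 0 0 0 0;-0.2 0 0.168 0 0 0 0;-0.2 -0.001 0.196 0 0 0 0;-0.2 -0.001 0.224 0 0 0 0;-0.2 -0.002 0.252 0 0 0 0;-0.2 -0.002 0.28 0 0 0 0")

```text
clock: 15.47
eef_pos: [0.5346, -0.1254, 0.0054]
tool_rot: [0.708, 0.707, -0.0, -0.0]
ft_force: [0.5, 0.1, -0.1]
grip_width: 0.0342
grasp_force: 0.1
```

Emit:
step_arm(targets="-0.2 0 0.028 0 0 0 0;-0.2 0 0.056 0 0 0 0;-0.2 0 0.084 0 0 0 0;-0.2 0 0.112 0 0 0 0;-0.2 -0.001 0.14 0 0 0 0;-0.2 -0.002 0.168 0 0 0 0;-0.2 -0.003 0.196 0 0 0 0;-0.2 -0.004 0.224 0 0 0 0;-0.2 -0.005 0.252 0 0 0 0;-0.2 -0.006 0.28 0 0 0 0")

```text
clock: 16.3
eef_pos: [0.5316, 0.0146, 0.0054]
tool_rot: [0.708, 0.707, 0.0, 0.0]
ft_force: [0.8, -0.2, -0.1]
grip_width: 0.0342
grasp_force: 0.1
```

Run:
```python
from meas import *
o=bot.get_obs();print(o["eef_pos"],o["ft_force"])
for n in("side",):
    im=snap(n,n+"5"); i=bot.camera_info(n)
    for b in blobs(im): print(n,np.round(b),np.round(loc(i,b,.016)[0],3))
```

```text
[0.53162515 0.01463447 0.005428  ] [ 0.80756007 -0.24228044 -0.09463664]
side [ 24. 329. 280.] [0.992 0.519]
side [248. 332. 454.] [0.532 0.414]
side [224. 307. 384.] [0.603 0.365]
side [ 70. 298. 181.] [0.951 0.422]
side [ 96. 248. 118.] [0.991 0.258]
side [286. 223. 180.] [0.534 0.044]
side [358. 199. 162.] [ 0.351 -0.12 ]
side [230. 200. 344.] [ 0.719 -0.026]
side [316. 107. 122.] [ 0.579 -0.768]
side [ 458.   97. 1299.] [-0.016 -1.012]
side [ 550.   48. 1317.] [-0.601 -1.885]
```

Emit:
step_arm(targets="-0.2 0 0.024 0 0 0 0;-0.2 0 0.05 0 0 0 0;-0.2 0 0.078 0 0 0 0;-0.2 0 0.106 0 0 0 0;-0.2 -0.001 0.134 0 0 0 0;-0.2 -0.002 0.162 0 0 0 0;-0.2 -0.003 0.19 0 0 0 0;-0.2 -0.004 0.218 0.001 0 0 0;-0.2 -0.005 0.246 0.002 0 0 0;-0.2 -0.006 0.274 0.003 0 0 0")

```text
clock: 17.18
eef_pos: [0.5286, 0.1515, 0.0069]
tool_rot: [0.708, 0.707, 0.0, -0.0]
ft_force: [0.0, -0.4, -0.2]
grip_width: 0.0339
grasp_force: 0.0
```

Emit:
step_arm(targets="-0.2 0 0.024 0.001 0 0 0;-0.2 0 0.048 0.001 0 0 0;-0.2 0 0.072 0.001 0 0 0;-0.2 0 0.098 0.001 0 0 0;-0.2 0 0.124 0.001 0 0 0;-0.2 0 0.15 0.001 0 0 0;-0.2 0 0.176 0.001 0 0 0;-0.2 0 0.202 0.001 0 0 0;-0.2 0 0.226 0.001 0 0 0;-0.2 0 0.25 0.001 0 0 0")

```text
clock: 18.02
eef_pos: [0.5287, 0.2766, 0.0074]
tool_rot: [0.708, 0.707, -0.0, -0.0]
ft_force: [0.7, -1.0, 0.2]
grip_width: 0.0342
grasp_force: 0.1
```

Emit:
step_arm(targets="-0.2 0 0.02 0 0 0 0;-0.2 0 0.038 0 0 0 0;-0.2 0 0.054 0 0 0 0;-0.2 0 0.066 0 0 0 0;-0.2 0 0.078 0 0 0 0;-0.2 0 0.084 0 0 0 0;-0.2 0 0.084 0 0 0 0;-0.2 0 0.02 0 0 0 0;-0.2 0 -0.05 0.06 0 0 0;-0.2 0 -0.12 0.14 0 0 0")

```text
clock: 18.85
eef_pos: [0.5258, 0.2232, 0.0631]
tool_rot: [0.707, 0.707, -0.004, -0.001]
ft_force: [0.9, 0.3, 0.2]
grip_width: 0.0343
grasp_force: 0.0
```

Emit:
step_arm(targets="-0.2 0 -0.06 0.06 0 0 0;-0.2 0 -0.14 0.12 0 0 0;-0.2 0 -0.22 0.2 0 0 0;-0.2 0 -0.3 0.2 0 0 0;-0.2 0 -0.34 0.2 0 0 0;-0.2 0 -0.34 0.2 0 0 0;-0.2 0 -0.34 0.2 0 0 0")

```text
clock: 19.43
eef_pos: [0.5289, 0.0534, 0.1664]
tool_rot: [0.709, 0.705, 0.001, 0.0]
ft_force: [0.3, -0.0, -1.1]
grip_width: 0.0343
grasp_force: 0.0
```

Run:
```python
from meas import *
o=bot.get_obs();print(o["eef_pos"],o["ft_force"])
ims=[]
for n in("scene","side"):
    im=snap(n,n+"6"); i=bot.camera_info(n); ims.append(im)
    for b in blobs(im): print(n,np.round(b),np.round(loc(i,b,.02)[0],3))
cv2.imwrite("pics/c6.png",cv2.resize(np.hstack([ims[0][90:290,160:420],ims[1][150:350,140:400]]),None,fx=1.5,fy=1.5)[:,:,::-1])
```

```text
[0.52891771 0.05344421 0.16637107] [ 0.25412837 -0.02849318 -1.09247897]
scene [324. 244. 494.] [0.7   0.021]
scene [439. 212. 132.] [0.91  0.278]
scene [195. 202. 464.] [ 0.335 -0.044]
scene [459. 173. 112.] [0.91  0.451]
scene [350. 150. 182.] [0.598 0.373]
scene [326. 146. 159.] [0.529 0.351]
scene [337. 132. 186.] [0.526 0.43 ]
scene [ 81.  55. 596.] [-0.55   0.306]
side [ 24. 330. 278.] [0.99  0.521]
side [248. 332. 455.] [0.532 0.416]
side [258. 307. 354.] [0.531 0.348]
side [224. 307. 386.] [0.602 0.366]
side [ 70. 298. 181.] [0.95  0.424]
side [ 96. 248. 118.] [0.989 0.26 ]
side [358. 211. 148.] [ 0.346 -0.059]
side [357. 196.  89.] [ 0.355 -0.131]
side [230. 200. 352.] [ 0.718 -0.022]
side [313. 106. 199.] [ 0.592 -0.763]
```

View pics/c6.png

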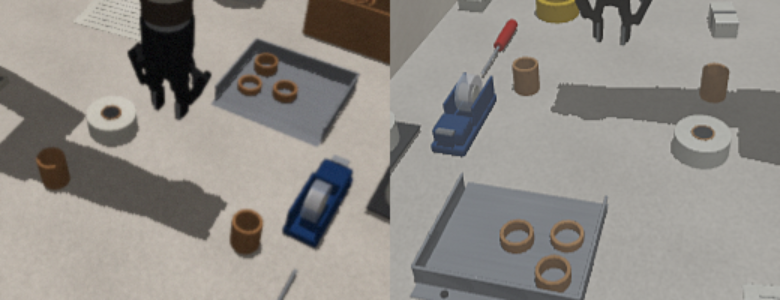

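All three rings lie flat in the pan, at (0.53,0.42), (0.60,0.37) and (0.53,0.35). Their centres are at least 60 mm past the mouth line, both cores are upright, and the arm is clear of everything.

```bash
python3 -c "
from workcell import bot
print(bot.job_done())"
```

```text
the job is handed in; nothing more can be done
None
```

I swept all three rings into the pan, where they lie flat with the arm clear and both cores still upright, and handed the job in at about 20 s on the clock; no verdict came back.

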